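Roll the praline carton to the end stop and take it off

TASK

Roll the tall praline carton that stands on the rollers along the roller track until it is right up against the end stop, without lifting it on the way. Then lift it well clear of the rollers and set it down gently, upright and flat on the floor of the empty aluminium tray, and let go. Leave the low carton that waits behind it on the rollers where it is.

Things in the scene. Friction and masses are not known exactly. Their poses are not given: they have to be found in the camera images.
- carton: Tall brown cardboard carton on the rollers, 58 x 90 x 80 mm (its x, y, z; the 90 mm side lies along the track, the 58 mm side across it), 0.2 to 0.42 kg, closed, rigid, with a blank white label on each long side and paper tape over the top. Origin: centre of its underside. A carton just like it stands on the bench beside the track: not that one.
- track: Fixed track, 100 x 540 mm, of 17 grey level rollers, tops 57 mm above the bench; cartons roll freely, stay where left. Origin: centre, at bench height; x across (away from the robot), y along, away from the stop. The stop, a dark plate across the -y end, 92 mm high, has its face at y = -251 mm: the carton touches it with its origin at y = -206 mm. Rails 84 mm apart rise 10 mm over the rollers.
- low_carton: Low brown carton that waits on the same rollers behind the tall one (farther from the stop, at least 70 mm clear of it), 66 x 100 x 36 mm (x, y, z), origin at the centre of its underside. It is to be left alone.
- tray: Empty bare aluminium tray fixed on the bench, 180 x 180 mm outside, rim 16 mm above the bench, walls and floor 3 mm thick. It stands either just past the end stop or beside the stop on the side away from the robot; a brown chocolate mould of the same outline is at the other place. Origin: centre of its underside, on the bench.
Things that resemble listed ones, but are neither listed nor needed, are in the scene too. What is shaped like the carton but yellow is not meant.

How it is judged:
By the outcome, as a careful person would: the job done as asked, in the order asked, and still so for the second after the job is handed in, with the robot touching nothing.
It also fails if it takes over 56 s, if anything falls off the work surface, if the arm or the gripper's body presses on something with over 40 N, if the wrist force passes 120 N, or if a joint passes its speed limit or range.

ROBOT

A 6-joint arm with a two-finger parallel gripper is mounted at the origin on the work surface. World frame = base frame: x ahead of the robot, y to its left, z up, the work surface at z = 0. Lengths are in m, angles in degrees, forces in N, time in s.
With the tool pointing down it reaches from about 0.275 to 0.725 m from the base axis. Payload 5.6 kg.
Tool frame: the origin (TCP) lies on the centre line of the jaws, within the pads' length; the fingertips stand 19 mm ahead of it and the grasp point (between the pads) is the TCP; z points along the fingers, y is the line along which they close (so a half turn about z gives the same grasp; the last joint's range is limited). The gripper opens to 85 mm and grips with 20 to 120 N. Pads are 22 mm wide; open, the fingers measure 114 mm over their backs; the gripper's body (76 mm by 85 mm) begins 54 mm behind the grasp point. The pads swing forward as they close: fully open they stand 13 mm farther back than shut.
Start: joints at [88.786, 14.616, 6.199, 0, -81.583, -16.306], TCP at [0.166, 0.524, 0.25] pointing down, gripper open.
Joint ranges: [-168.99, 168.99], [-69.2, 112.95], [-62.41, 85.93], [-164.36, 98.24], [-168.68, -3.75], [-174.98, 174.98]. Speed limits (degrees/s): [147.25, 147.25, 180, 180, 180, 180].

INTERFACE

Orientations are given as a 3x3 rotation matrix whose columns are the frame's x, y, z axes.
In Python, from cell import manip gives the robot as it stands.
- The arm moves only by the shell command python3 -m inch 'ROWS' [OPENING] [FORCE]. ROWS is JSON, one flat list of numbers, 4 for each row, row after row: the shift along the tool's x, y, z in mm, then the turn about the tool's z in degrees. In form: [dx, dy, dz, turn, dx, dy, dz, turn, ...]. A call has 1 to 10 rows; each row is the pose to reach, as a shift and turn from the pose commanded when the call began, along the tool's axes at that moment; what a row does not reach only later rows make up. A row lasts 1/8 s, in which the tool goes at most 62.5 mm and 10.7 degrees, less where a joint would pass 70% of its speed; a pose out of reach is approached as far as the arm can. A call with a gripper value outside its range is refused whole. OPENING is the gripper's target within -1 to 1 (fully open at 1, half-way at 0, shut at -1), set as the call begins (- or left out, the last holds). The fingers move at their own pace and stop on an object; FORCE is the grip in N (left out, the last holds). Time passes only in rows, so rows that repeat a pose let the fingers close. It gives the time, the measured TCP pose, the force, the opening and the grip force at its end, in the units of the state.
- manip.state(): the state, without advancing time (a new reading comes with each control period).
- manip.read_camera(name): name is "scene" or "top" or "wrist"; returns a dict with "color" (420x560x3 uint8, blue, green, red), "intrinsics" (3x3 intrinsics, pixels), "world_from_camera" (4x4, takes a point from camera to world coordinates). Camera axes: x right, y down, z forward; pixel columns grow to the right and rows downward; lengths in m; the calibration is good to about 2 mm. A picture is of the moment at which its call begins. There is no depth.
- manip.finish_job(): hands the job in; it is judged then, once.
Trained networks look in a picture, given as the dict that the camera call returned (one of the last four; its "shot" number tells which), for a name from the list of things; names that differ only in an ending like _2 or _b are one class to them, and where a whole thing is asked for, a point or a joint stands for the part that bears it (a point fixed in the world has none). Each returns a list of dicts, best first, with "confidence" (0 to 1); they miss things now and then, are a little off and sometimes report something else, mostly with a low value. They report only what shows in the picture. A call takes as long as a camera call. They do not tell look-alikes from the thing itself.
- manip.outline_of(query, picture): "mask" (420x560 bool, what is visible of it) and "position" ([column, row] in pixels, amid what is visible of it).
The state is a dict: "t": time; "q": joint angles; "qd": joint speeds; "joint_efforts": joint torques, N m; "tcp_pos": TCP position; "tcp_rot": TCP orientation; "contact_force": force on the tool from outside, world axes, zero at the start; "ft_torque": the same for the moment, N m; "grip_width": opening from 0.0 (shut) to 1.0 (fully open); "finger_force": force on a finger pad.
Only numpy, scipy, OpenCV 4.12 (cv2) and the standard library are available. Lean on these libraries where they do the work, as an engineer would, in place of code of your own. Each camera call takes 0.05 s, during which the arm holds its last target. There are 200 camera calls.

## Working session

There is one attempt and no reset: what is moved stays moved. The work goes in short steps, Python scripts to look and compute and a shell command to move; the robot and the scene stay as the last step left them, time stands still between calls to the robot, and variables do not carry over. Pictures are saved under pics/ and viewed, at most 10 in all, crops included, and the job is handed in when it is done.

```bash
mkdir -p pics; cat > h.py <<'E'
import numpy as np, cv2
from cell import manip
def ray(p,uv):
    K=np.array(p["intrinsics"]);T=np.array(p["world_from_camera"])
    d=T[:3,:3]@np.linalg.solve(K,[uv[0],uv[1],1.]);return T[:3,3],d
def atz(p,uv,z):
    o,d=ray(p,uv);return (o+d*(z-o[2])/d[2])[:2].round(4)
def proj(p,X):
    T=np.array(p["world_from_camera"]);c=(np.asarray(X)-T[:3,3])@T[:3,:3];q=c@np.array(p["intrinsics"]).T;return q[...,:2]/q[...,2:]
E
python3 - <<'E'
from h import *
s=manip.state();print(s["tcp_pos"],np.array(s["tcp_rot"]).round(3).tolist(),s["grip_width"])
ims=[]
for c in("scene","top"):
    p=manip.read_camera(c);im=p["color"].copy();print(c,np.array(p["world_from_camera"]).round(3).tolist())
    for n,z in(("carton",.137),("track",.057),("low_carton",.093),("tray",.016)):
        for r in manip.outline_of(n,p)[:4]:
            m=np.array(r["mask"]).astype(np.uint8);
            if m.sum()==0: continue
            b=cv2.minAreaRect(np.argwhere(m)[:,::-1].astype(np.float32));print(c,n,round(r["confidence"],2),np.round(r["position"]),np.round(b[0]),np.round(b[1]),b[2],atz(p,r["position"],z))
    cv2.imwrite(f"pics/{c}0.png",im)
E
```

```text
[0.16536391 0.52405625 0.24938811] [[0.954, -0.301, -0.001], [-0.301, -0.954, -0.002], [0.0, 0.002, -1.0]] 1.0004099800394906
scene [[0.092, 0.704, -0.704, 1.165], [0.996, -0.068, 0.062, -0.02], [-0.005, -0.707, -0.707, 0.739], [0.0, 0.0, 0.0, 1.0]]
scene carton 0.94 [320. 155.] [324. 159.] [38. 30.] 90.0 [0.4126 0.1575]
scene carton 0.88 [278. 190.] [275. 188.] [42. 42.] 83.1572265625 [0.5257 0.043 ]
scene track 0.96 [302. 204.] [308. 205.] [ 55. 223.] 86.67687225341797 [0.4955 0.1048]
scene low_carton 0.66 [390. 180.] [390. 181.] [28. 49.] 82.87498474121094 [0.4719 0.3218]
scene low_carton 0.27 [279. 190.] [275. 188.] [41. 42.] 83.8844985961914 [0.48   0.0508]
scene tray 0.6 [266. 274.] [272. 277.] [74. 89.] 84.17366027832031 [0.6599 0.0046]
top [[-0.023, -0.997, 0.069, 0.431], [-1.0, 0.024, 0.011, 0.032], [-0.013, -0.069, -0.998, 1.059], [0.0, 0.0, 0.0, 1.0]]
top carton 0.92 [220. 298.] [218. 302.] [47. 35.] 77.73522186279297 [0.3384 0.1709]
top carton 0.76 [286. 226.] [288. 223.] [31. 48.] 84.2894058227539 [0.4727 0.0404]
top track 0.83 [253. 227.] [249. 229.] [ 51. 260.] 85.21652221679688 [0.4774 0.1109]
top low_carton 0.65 [150. 237.] [148. 237.] [34. 54.] 83.6598129272461 [0.4592 0.3168]
top tray 0.72 [299. 146.] [298. 145.] [82. 82.] 86.18592071533203 [0.654  0.0105]
```

View pics/top0.png

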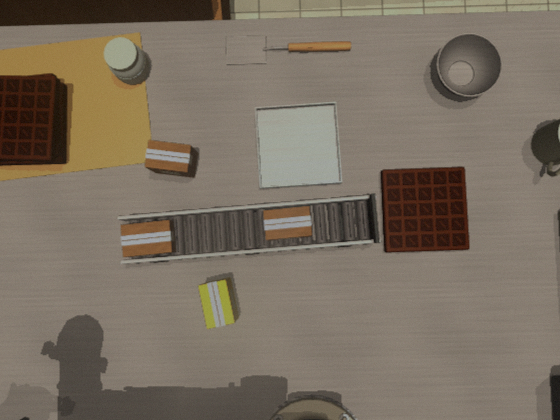

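View pics/scene0.png

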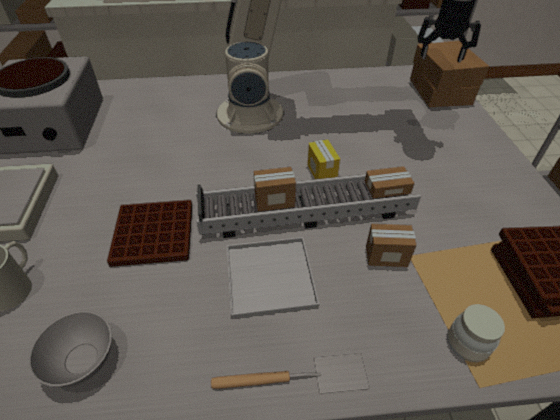

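The carton is the one on the rollers at top-view pixel (288,223), with the stop at about (374,219). The empty tray is at (298,145), beside the stop on the far side. The low carton is at (147,239). The look-alike at (169,156) and the yellow one at (217,303) are to be ignored.

```bash
cat > w.py <<'E'
from h import *
def tool(target,ang):  # target TCP world, world angle of tool y (deg)
    s=manip.state();R=np.array(s["tcp_rot"]);p=np.array(s["tcp_pos"])
    a=np.degrees(np.arctan2(R[1,1],R[0,1]));t=-(ang-a);t=(t+180)%360-180
    print("tcp",p.round(4),"ytool ang",a.round(2),"shift mm",(R.T@(np.array(target)-p)*1000).round(1),"turn",t.round(2))
E
python3 - <<'E'
from w import *
p=manip.read_camera("top")
a,b,c,d=[atz(p,u,.067) for u in((119,217),(123,262),(371,197),(374,243))]
print(a,b,c,d); v=(a+b)/2-(c+d)/2; L=np.linalg.norm(v);v/=L;print("len",L,"track y dir",v,"yaw",np.degrees(np.arctan2(-v[0],v[1])))
r=[x for x in manip.outline_of("carton",p) if x["position"][0]>260][0]
m=np.array(r["mask"]).astype(np.uint8);bx=cv2.boxPoints(cv2.minAreaRect(np.argwhere(m)[:,::-1].astype(np.float32)))
print([atz(p,u,.137) for u in bx])
th=np.degrees(np.arctan2(-v[0],v[1]))
cc=atz(p,(288,223),.137);print("carton",cc,"stop",atz(p,(374,219),.092))
tool([*cc,.26],-180+th)
E
```

```text
[0.5034 0.3883] [0.4101 0.3799] [ 0.5325 -0.1353] [ 0.4373 -0.1382]
len 0.521610146565421 track y dir [-0.05396751  0.99854269] yaw 3.09361339428068
[array([0.5064, 0.0854]), array([ 0.5125, -0.0056]), array([ 0.4518, -0.0094]), array([0.4457, 0.0811])]
carton [0.479  0.0372] stop [ 0.4853 -0.1356]
tcp [0.1655 0.5245 0.2503] ytool ang -107.52 shift mm [445.6 370.3  -9.7] turn 69.39
```

```bash
python3 -m inch '[50,41,-10,8, 95,80,-10,16, 140,120,-10,24, 190,158,-10,32, 240,200,-10,40, 290,240,-10,48, 340,282,-10,56, 390,325,-10,64, 430,358,-10,69, 446,370,-10,69]' 1 25
python3 - <<'E'
from w import *
tool([.479,.037,.26],-177)
E
```

```text
t: 1.85
tcp_pos: [0.4805, 0.0345, 0.2601]
tcp_rot: [[0.056, -0.998, -0.0], [-0.998, -0.056, -0.001], [0.001, 0.0, -1.0]]
contact_force: [0.1, 0.6, 0.5]
grip_width: 1.002
finger_force: 0.0
tcp [0.4805 0.0345 0.2601] ytool ang -176.79 shift mm [-2.6  1.4  0.1] turn 0.21
```

```bash
python3 - <<'E'
from w import *
p=manip.read_camera("wrist");print(np.array(p["world_from_camera"]).round(3).tolist())
im=p["color"].copy()
for r in manip.outline_of("carton",p)[:3]:
    m=np.array(r["mask"]).astype(np.uint8)
    bx=cv2.boxPoints(cv2.minAreaRect(np.argwhere(m)[:,::-1].astype(np.float32)));print(r["confidence"],[atz(p,u,.137).tolist() for u in bx],bx.round().tolist())
    cs,_=cv2.findContours(m,0,1);cv2.drawContours(im,cs,-1,(0,255,0),1)
t=np.radians(3.3);v=np.array([-np.sin(t),np.cos(t)]);n=np.array([np.cos(t),np.sin(t)]);c=np.array([.479,.0375])
q=[np.r_[c+i*.029*n+j*.045*v,.137] for i,j in((1,1),(1,-1),(-1,-1),(-1,1))]
cv2.polylines(im,[proj(p,np.array(q)).round().astype(np.int32)],True,(255,0,255),1)
cv2.imwrite("pics/w1.png",im)
E
```

```text
[[-0.998, -0.053, -0.018, 0.485], [-0.056, 0.95, 0.306, -0.045], [0.0, 0.307, -0.952, 0.385], [0.0, 0.0, 0.0, 1.0]]
0.91 [[0.5112, -0.0131], [0.455, -0.0163], [0.4458, 0.0837], [0.5091, 0.0873]] [[241.0, 149.0], [316.0, 149.0], [316.0, 269.0], [241.0, 269.0]]
0.74 [[0.4203, 0.0989], [0.3527, 0.0619], [0.3095, 0.1351], [0.3813, 0.1784]] [[344.0, 286.0], [430.0, 251.0], [461.0, 328.0], [375.0, 363.0]]
```

View pics/w1.png

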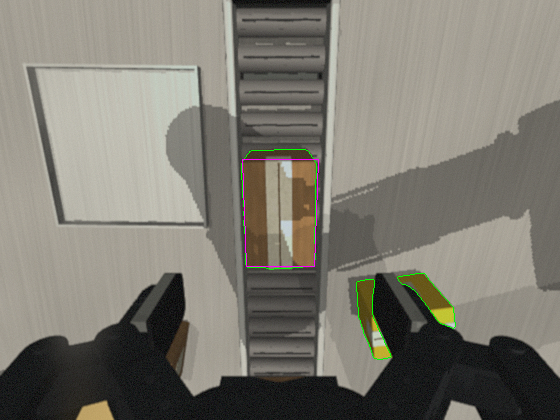

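The predicted box fits the picture: carton top at pixels (242..316, 158..268), with the tray at left and the yellow box at right. Descending.

```bash
python3 -m inch '[-2,1,40,0, -3,1,85,0, -3,1,125,0, -3,1,148,0, -3,1,155,0, -3,1,155,0]' 1 25 && python3 -m inch '[0,0,0,0,0,0,0,0,0,0,0,0,0,0,0,0,0,0,0,0,0,0,0,0]' -1 25
```

```text
t: 2.7
tcp_pos: [0.4785, 0.0408, 0.1058]
tcp_rot: [[0.062, -0.998, 0.001], [-0.998, -0.062, 0.0], [0.0, -0.001, -1.0]]
contact_force: [0.6, 0.1, 1.0]
grip_width: 1.002
finger_force: 0.0
t: 3.45
tcp_pos: [0.4789, 0.0404, 0.1065]
tcp_rot: [[0.061, -0.998, 0.002], [-0.998, -0.061, 0.0], [-0.0, -0.002, -1.0]]
contact_force: [-2.3, 0.4, 6.6]
grip_width: 0.673
finger_force: 30.0
```

```bash
python3 -m inch '[5,0,0,0,16,0,0,0,30,0,0,0,45,0,0,0,60,0,0,0,75,0,0,0,90,0,0,0,104,0,0,0,113,0,0,0,115,0,0,0]' && python3 -m inch '[2,0,0,0,4,0,0,0,6,0,0,0,8,0,0,0,8,0,0,0]'; python3 - <<'E'
from h import *
p=manip.read_camera("top");cv2.imwrite("pics/t2.png",cv2.resize(p["color"][160:300,230:430],None,fx=4,fy=4))
E
```

```text
t: 4.7
tcp_pos: [0.4859, -0.0751, 0.1065]
tcp_rot: [[0.06, -0.998, 0.002], [-0.998, -0.06, -0.0], [0.0, -0.002, -1.0]]
contact_force: [-1.3, -0.6, 5.7]
grip_width: 0.677
finger_force: 30.0
t: 5.32
tcp_pos: [0.4863, -0.0825, 0.1065]
tcp_rot: [[0.061, -0.998, 0.002], [-0.998, -0.061, -0.0], [0.0, -0.002, -1.0]]
contact_force: [-0.2, 2.2, 6.6]
grip_width: 0.675
finger_force: 30.0
```

View pics/t2.png

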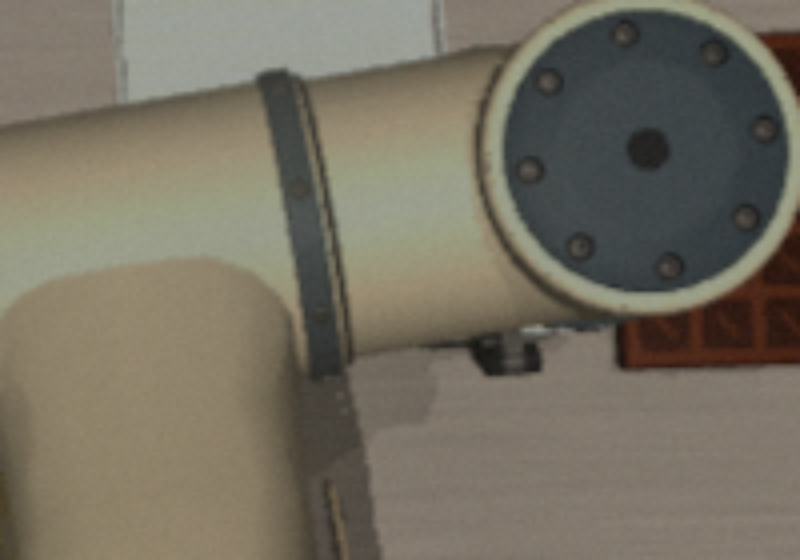

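The top view is blocked by the arm, so I'll creep forward on the force reading.

```bash
for i in 1; do python3 -m inch '[1,0,0,0,2,0,0,0,3,0,0,0,4,0,0,0,4,0,0,0,4,0,0,0]' | sed -n '1,2p;4,7p'; python3 -m inch '[1,0,0,0,2,0,0,0,3,0,0,0,3,0,0,0,3,0,0,0]' | sed -n '1,2p;6,7p'; done
```

```text
t: 6.12
tcp_pos: [0.4868, -0.0832, 0.1066]
contact_force: [-3.6, 16.8, 11.5]
grip_width: 0.679
finger_force: 28.0
t: 6.75
tcp_pos: [0.4869, -0.0836, 0.1068]
finger_force: 28.5
```

```bash
python3 - <<'E'
from h import *
print(manip.state()["contact_force"])
p=manip.read_camera("scene");a=p["color"][130:250,170:330]
q=manip.read_camera("wrist")["color"][60:300,140:420]
cv2.imwrite("pics/s3.png",np.hstack([cv2.resize(a,(400,300)),cv2.resize(q,(350,300))]))
E
```

```text
[-7.20127402 29.21349803 16.33202773]
```

View pics/s3.png

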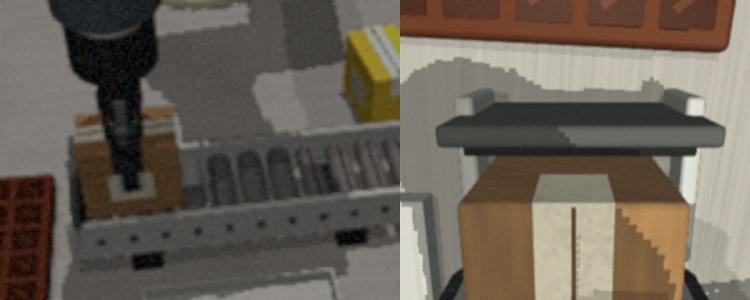

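Carton tight against the stop (stop plate directly ahead of its face in the wrist view at right, about (580,130); 29 N of reaction). Ease off the pressure, firm up the grip, then lift.

```bash
python3 -m inch '[-3,0,0,0,-5,0,0,0,-5,0,0,0,-5,0,0,0]' - 50 && python3 -m inch '[-5,0,-4,0,-5,0,-12,0,-5,0,-25,0,-5,0,-45,0,-5,0,-65,0,-5,0,-85,0,-5,0,-102,0,-5,0,-110,0,-5,0,-110,0]'
sed -i 's/(-5,0/&/' h.py; python3 - <<'E'
from w import *
tool([.654,.0105,.2165],-176.5)
p=manip.read_camera("top");r=manip.outline_of("tray",p)
for x in r[:2]:
    b=cv2.minAreaRect(np.argwhere(x["mask"])[:,::-1].astype(np.float32));print(x["confidence"],b,atz(p,b[0],.012))
q=manip.read_camera("scene")["color"][90:330,150:420];cv2.imwrite("pics/s4.png",cv2.resize(q,None,fx=2,fy=2))
E
```

```text
t: 7.35
tcp_pos: [0.4869, -0.0832, 0.1065]
tcp_rot: [[0.061, -0.998, 0.003], [-0.998, -0.061, 0.002], [-0.002, -0.003, -1.0]]
contact_force: [-1.6, 7.1, 7.7]
grip_width: 0.674
finger_force: 52.3
t: 8.48
tcp_pos: [0.4857, -0.0795, 0.2157]
tcp_rot: [[0.06, -0.998, 0.001], [-0.998, -0.06, 0.0], [-0.0, -0.001, -1.0]]
contact_force: [-0.1, -0.3, -2.5]
grip_width: 0.673
finger_force: 53.8
tcp [ 0.4857 -0.0795  0.2157] ytool ang -176.53 shift mm [ -79.7 -173.4   -0.6] turn -0.03
0.93 ((297.6034851074219, 135.2413787841797), (64.19415283203125, 83.04548645019531), 85.2363510131836) [0.679  0.0122]
```

View pics/s4.png

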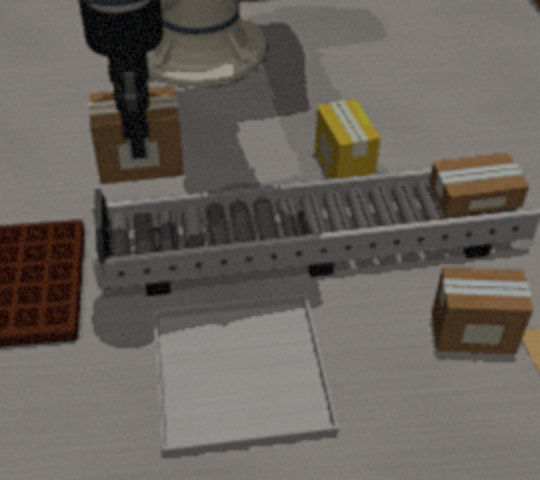

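The carton is lifted upright and clear of the rollers, and the low carton has not moved. Move over the tray.

```bash
python3 -m inch '[-5,-10,0,0,-16,-34,0,0,-30,-64,0,0,-44,-96,0,0,-58,-126,0,0,-70,-152,0,0,-77,-167,0,0,-80,-173,0,0,-80,-173,0,0,-80,-173,0,0]' && python3 -m inch '[0,0,15,0,0,0,40,0,0,0,70,0,0,0,100,0,0,0,125,0,0,0,142,0,0,0,151,0,0,0,154,0,0,0,154,0,0,0,154,0]'
python3 - <<'E'
from w import *
tool([.654,.0105,.053],-176.5)
q=manip.read_camera("scene")["color"][130:340,180:400];cv2.imwrite("pics/s5.png",cv2.resize(q,None,fx=2.5,fy=2.5))
E
```

```text
t: 9.88
tcp_pos: [0.653, 0.0106, 0.2155]
tcp_rot: [[0.06, -0.998, -0.0], [-0.998, -0.06, -0.0], [0.0, 0.0, -1.0]]
contact_force: [-0.3, 0.2, -2.9]
grip_width: 0.674
finger_force: 54.1
t: 11.12
tcp_pos: [0.654, 0.0109, 0.0622]
tcp_rot: [[0.061, -0.998, 0.002], [-0.998, -0.061, 0.0], [-0.0, -0.002, -1.0]]
contact_force: [0.5, -0.4, -1.6]
grip_width: 0.672
finger_force: 54.1
tcp [0.654  0.0109 0.0622] ytool ang -176.51 shift mm [ 0.5 -0.   9.2] turn -0.01
```

View pics/s5.png

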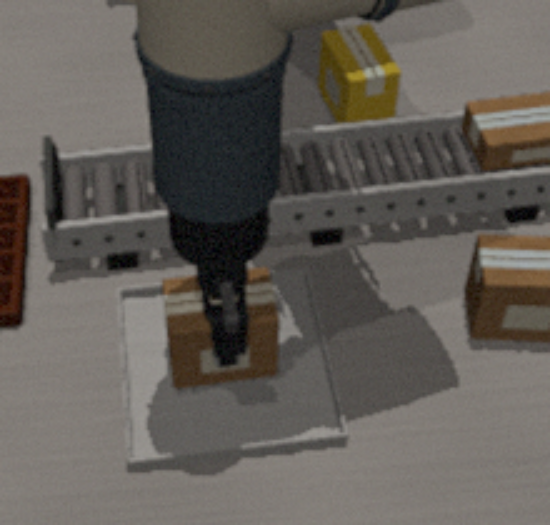

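Inside the tray walls, just above the floor; lower it slowly.

```bash
python3 -m inch '[0,0,1,0,0,0,2,0,0,0,3,0,0,0,4,0,0,0,5,0,0,0,6,0,0,0,7,0,0,0,7,0,0,0,7,0]' && python3 -m inch '[0,0,0.5,0,0,0,1,0,0,0,1.5,0,0,0,2,0,0,0,2,0]'
```

```text
t: 12.3
tcp_pos: [0.6535, 0.0109, 0.0543]
tcp_rot: [[0.061, -0.998, 0.0], [-0.998, -0.061, -0.0], [0.0, -0.0, -1.0]]
contact_force: [-0.6, -0.1, -2.6]
grip_width: 0.674
finger_force: 54.1
t: 12.92
tcp_pos: [0.6534, 0.0108, 0.0527]
tcp_rot: [[0.061, -0.998, 0.0], [-0.998, -0.061, -0.0], [0.0, -0.0, -1.0]]
contact_force: [-1.7, -0.3, 1.1]
grip_width: 0.672
finger_force: 54.3
```

```bash
python3 -m inch '[0,0,0.5,0,0,0,1,0,0,0,1,0,0,0,1,0]'
```

```text
t: 13.42
tcp_pos: [0.6534, 0.0108, 0.0526]
tcp_rot: [[0.061, -0.998, 0.001], [-0.998, -0.061, -0.0], [0.0, -0.001, -1.0]]
contact_force: [-3.9, 0.2, 8.2]
grip_width: 0.671
finger_force: 55.0
```

```bash
python3 -m inch '[0,0,0,0,0,0,0,0]' - 20 | tail -3; python3 -m inch '[0,0,0,0,0,0,0,0,0,0,0,0,0,0,0,0,0,0,0,0,0,0,0,0]' 1 20 | tail -3; python3 -m inch '[0,0,-10,0,0,0,-30,0,0,0,-60,0,0,0,-100,0,0,0,-140,0,0,0,-170,0,0,0,-180,0,0,0,-180,0]'
python3 - <<'E'
from h import *
q=manip.read_camera("scene")["color"][130:340,180:420];w=manip.read_camera("wrist")["color"]
cv2.imwrite("pics/s6.png",np.hstack([cv2.resize(q,(400,350)),cv2.resize(w,(400,350))]))
E
```

```text
contact_force: [-4.0, -0.6, 6.6]
grip_width: 0.673
finger_force: 55.0
contact_force: [1.3, 0.7, 0.1]
grip_width: 1.0
finger_force: 0.0
t: 15.42
tcp_pos: [0.6534, 0.011, 0.2316]
tcp_rot: [[0.061, -0.998, 0.001], [-0.998, -0.061, 0.0], [-0.0, -0.001, -1.0]]
contact_force: [0.4, -0.1, -0.8]
grip_width: 1.001
finger_force: 0.0
```

View pics/s6.png

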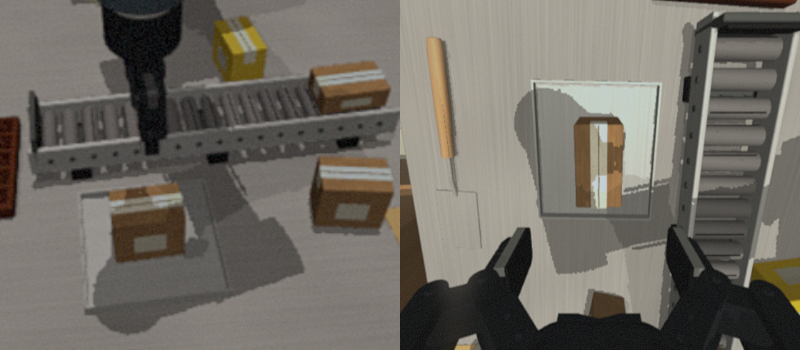

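The carton stands upright and flat in the tray (wrist view, about (600,165)). The gripper is clear and the low carton is where it was, so I'll hand in.

```bash
python3 -c "
from cell import manip
print(manip.finish_job())"
```

```text
the job is handed in; nothing more can be done
None
```

I rolled the tall carton up against the end stop, lifted it clear and set it upright on the tray floor, then let go and handed the job in at about 15.5 s; the low carton stayed where it was.

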